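Turn the upside-down biscuit tray against the fence

TASK

Of the two small wooden biscuit trays in front of the metal fence, one lies upside down. Turn it right way up by means of the fence: push it against the fence until it rides up and leans on it, then tip it back over towards the robot so that it lies flat on the bench in front of the fence with its open side up. Leave the other tray and the things lying beside the fence (ribbon spool, pen) where they are.

Things in the scene. Friction and masses are not known exactly. Their poses are not given: they have to be found in the camera images.
- tray_down: The wooden tray that lies upside down: 130 mm (x) by 130 mm (y), 16 mm thick, 0.1 to 0.2 kg; a 5 mm floor with an 11 mm high, 6 mm wide rim all round its open side. Origin at its centre, half-way through the thickness. Its z points out of the closed floor side: up at the start, to be down at the end. At the start its x points at the fence within 20 degrees.
- tray_up: The other wooden tray, same size, lying right way up beside the first, about 200 mm off from centre to centre (left or right varies); to be left alone. Origin at its centre, 8 mm above the bench.
- fence: Polished, slippery aluminium fence fixed to the bench, 420 mm long (y), concave front facing the robot (-x). Origin on the bench, middle of the foot edge of its front. In x and height the front runs from there to (30, 21), (45, 42) and, at its top edge, (57, 82) mm. Rear brackets end at x = 93 mm, 78 mm high. A tray pushed squarely along +x rides up it.
- spool: Spool of red ribbon, about 70 mm wide and 32 mm high with a loose ribbon end, to the left of the fence; to be left alone. Origin on the bench under it, near the foot of the loose end.
- pen: White marker pen, 135 mm long, to the right of the fence; to be left alone. Origin on the bench under its middle.
- fence_top (a point): Middle of the fence's top edge (82 mm high). A tray whose near lower edge is at the fence's foot edge leans at about 55 degrees from level and stays when let go; its upper edge then stands about 106 mm high, 18 mm behind (+x) this edge, so it can be hooked from behind above the fence and pulled over; past upright it falls by itself.
Not all that is in view belongs to the job. What is shaped like the tray_down but blue or orange is not meant.

How it is judged:
On the way:
1. the upside-down tray leans on the fence, steeper than 40 degrees and not yet past upright (angle between tray_down's own z axis and vertical between 0.7 and 1.5 rad and contact force between tray_down and fence above 0.05 N), for 0.2 s.
At the end, for the whole second after the job is handed in: The tray that lay upside down now lies at rest, flat on the bench (within 10 degrees) in front of the fence with its open side up, and the other tray is within 20 mm of where it was (angle between tray_down's own z axis and vertical above 2.96 rad and height (world z) of tray_down below 0.015 m and x of tray_down in the frame of fence below -0.02 m and linear speed of tray_down below 0.02 m/s and distance of tray_up from where it was at the start of the episode below 0.02 m); the robot touches nothing.
It fails at once if the other tray is moved by more than 20 mm or tilted by more than 20 degrees (distance of tray_up from where it was at the start of the episode above 0.02 m or angle between tray_up's own z axis and vertical above 0.35 rad).
It fails at once if the spool or the pen is moved by more than 30 mm (distance of any of spool, pen from where it was at the start of the episode above 0.03 m).
It also fails if it takes over 42 s, if anything falls off the work surface, if the arm or the gripper's body presses on something with over 40 N, if the wrist force passes 120 N, or if a joint passes its speed limit or range.

ROBOT

A 6-joint arm with a two-finger parallel gripper is mounted at the origin on a cart in front of the work surface, level with it; the furniture and walls round the work are solid. World frame = base frame: x ahead of the robot, y to its left, z up, the work surface at z = 0. Lengths are in m, angles in rad, forces in N, time in s.
With the tool pointing down it reaches from about 0.225 to 0.875 m from the base axis. Payload 3.4 kg.
Tool frame: the origin (TCP) lies at the very end of the fingers, on their centre line; the grasp point (between the pads) lies 19 mm behind it (grip_depth is the distance from the TCP to the grasp point, in m); x points along the fingers, z is the direction in which the jaws open and shut, and the axes are right-handed (so a half turn about x gives the same grasp; the last joint's range is limited). The gripper opens to 85 mm and grips with 20 to 120 N. Pads are 22 mm wide; open, the fingers measure 114 mm over their backs; the gripper's body (76 mm by 85 mm) begins 54 mm behind the grasp point. The pads swing forward as they close: fully open they stand 13 mm farther back than shut.
Start: joints at [1.105, 0.276, 1.505, -0, 1.361, -0.121], TCP at [0.194, 0.541, 0.231] pointing down, gripper open.
Joint ranges: [-2.89, 2.89], [-0.75, 2.08], [0.22, 2.7], [-1.18, 4.32], [0.11, 2.71], [-2.7, 2.7]. Speed limits (rad/s): [2.57, 2.57, 3.14, 3.14, 3.14, 3.14].

INTERFACE

Orientations are given as a unit quaternion [w, x, y, z].
In Python, from rig import get_state, get_image, sign_off, grip_depth gives the robot as it stands. The module is installed in compiled form; this text tells all that it offers.
- The arm moves only by the tool arm_command, never from a script. Its argument "series" is a list of rows, each an object with "dp": the shift along the tool's x, y, z scaled (see below), a list of three; "angular": the turn, a rotation vector about the tool's x, y, z scaled (see below), a list of three; "gripper": the finger opening in mm, from 0 to 85.4. A call has exactly 8 rows; each row shifts and turns the pose as measured when the row begins, along the tool's axes as they then stand; what a row does not reach is not made up. The controller multiplies each number of a shift by 0.12 m and each number of a turn by 90 degrees. A row lasts 1/8 s, in which the tool goes at most 62.5 mm and 10.7 degrees, less where a joint would pass 70% of its speed; a pose out of reach is approached as far as the arm can. A call with a number of a shift or a turn outside -1 to 1 is refused whole. A call with a gripper value outside its range is refused whole. The fingers move at their own pace and stop on an object; "grip_force" is the grip in N (left out, the last holds). Time passes only in rows, so rows that do not move let the fingers close, or fill a call up. It gives the time, the measured TCP pose, the force and the opening at its end, in the units of the state.
- get_state(): the state, without advancing time (a new reading comes with each control period).
- get_image(name): name is "side" or "top" or "wrist"; returns a dict with "image" (400x640x3 uint8, blue, green, red), "depth" (400x640 float32, m along the optical axis (not along the pixel's ray), 0 where there is no reading), "mtx" (3x3 intrinsics, pixels), "view" (4x4, takes a point from world to camera coordinates); the wrist camera has in their place "mount" (4x4, takes a point from camera to tool coordinates, whose origin is the TCP and whose axes are the tool frame's). Camera axes: x right, y up, looking along -z (the intrinsics and any distortion apply to the point x, -y, -z); pixel columns grow to the right and rows downward; lengths in m; the calibration is good to about 2 mm. A picture is of the moment at which its call begins: read the wrist's pose just before it.
- sign_off(): hands the job in, once; it reports no verdict.
The state is a dict: "clock": time; "qpos": joint angles; "qd": joint speeds; "effort": joint torques, N m; "position": TCP position; "ee_rot": TCP orientation; "contact_force": force on the tool from outside, world axes, zero at the start; "moment": the same for the moment, N m; "width": finger opening in m.
Only numpy, scipy, OpenCV 4.12 (cv2) and the standard library are available. Lean on these libraries where they do the work, as an engineer would, in place of code of your own. Each camera call takes 0.05 s, during which the arm holds its last target. There are 200 camera calls.

## Working session

There is one attempt and no reset: what is moved stays moved. The work goes in short steps, Python scripts to look and compute and a tool call to move; the robot and the scene stay as the last step left them, time stands still between calls to the robot, and variables do not carry over. Pictures are saved under pics/ and viewed, about 8 in all and at most 12, crops included, and the job is handed in when it is done.

Besides the shell and the picture viewer there is one more tool, called after "Emit:" as name([rows], argument=value, ...), one row to a line, values as JSON. arm_command: Moves the arm, as the interface text tells. Its arguments: {"type":"object","properties":{"series":{"type":"array","items":{"type":"object","properties":{"dp":{"type":"array","items":{"type":"number"}},"angular":{"type":"array","items":{"type":"number"}},"gripper":{"type":"number"}}}},"grip_force":{"type":"number"}},"required":["series"]}

```bash
mkdir -p pics
cat > h.py <<'E'
import numpy as np, cv2
from rig import *
def shot(n,f):
    r=get_image(n); cv2.imwrite('pics/'+f,r['image']); np.savez('/tmp/'+n+'.npz',**{k:v for k,v in r.items() if k!='name'}); return r
def world(r,u,v,z=None):
    K=r['mtx']; V=np.linalg.inv(r['view'])
    if z is None:
        d=float(np.median(r['depth'][v-1:v+2,u-1:u+2]))
        p=np.array([(u-K[0,2])/K[0,0]*d,-(v-K[1,2])/K[1,1]*d,-d,1]); return (V@p)[:3]
    a=V[:3,:3]@np.array([(u-K[0,2])/K[0,0],-(v-K[1,2])/K[1,1],-1]); o=V[:3,3]
    return o+a*(z-o[2])/a[2]
E
python3 - <<'E'
from h import *
s=get_state(); print({k:np.round(v,3) for k,v in s.items()})
a=shot('top','top1.png');b=shot('side','side1.png'); print(a.keys(), a['mtx'], a['view'], grip_depth if not callable(grip_depth) else grip_depth())
cv2.imwrite('pics/both.png',cv2.resize(np.vstack([a['image'],b['image']]),(480,600)))
E
```

```text
{'clock': np.float64(0.0), 'qpos': array([ 1.105,  0.277,  1.506,  0.   ,  1.361, -0.121]), 'qd': array([ 0.002, -0.001,  0.001,  0.   , -0.003, -0.   ]), 'effort': array([ 1.0000e-03, -4.1676e+01, -2.4581e+01, -0.0000e+00,  1.1000e-02,
        0.0000e+00]), 'position': array([0.194, 0.541, 0.23 ]), 'ee_rot': array([ 0.578, -0.407,  0.579,  0.407]), 'contact_force': array([ 0.683, -0.123,  0.331]), 'moment': array([-0.015,  0.049,  0.047]), 'width': np.float64(0.086)}
dict_keys(['image', 'depth', 'mtx', 'view']) [[512.02062064   0.         322.0147489 ]
 [  0.         512.02062064 196.78760575]
 [  0.           0.           1.        ]] [[ 0.38343382 -0.92351117 -0.01027775 -0.24437077]
 [ 0.73372806  0.29784123  0.610683   -0.41777512]
 [-0.56091143 -0.24169759  0.79180846 -1.93555574]
 [ 0.          0.          0.          1.        ]] 0.0187
```

View pics/top1.png

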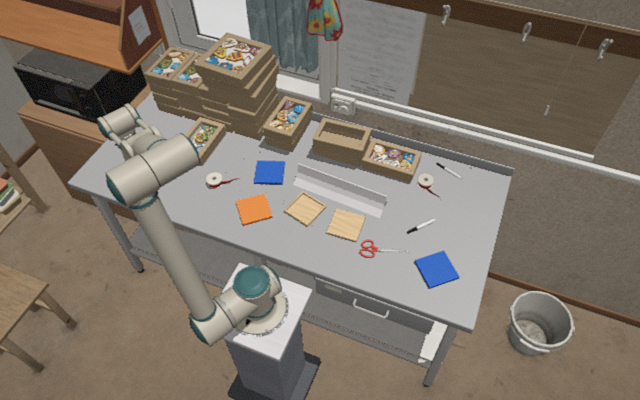

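View pics/side1.png

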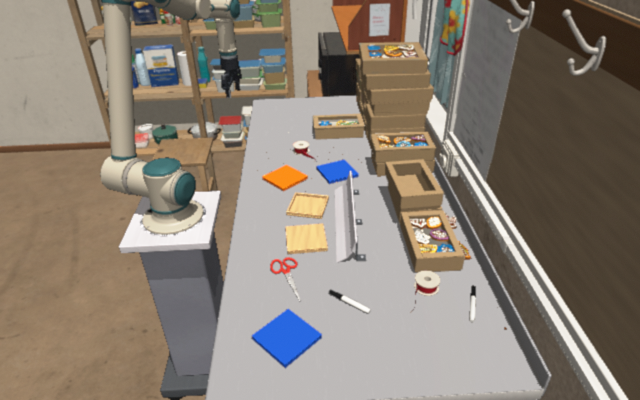

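Two wooden trays: top view (305,208) seems to have a rim (open side up), and (346,224) looks plain (upside down). The orange and blue ones are not meant. I'll confirm this in an enlarged crop.

Run:
```python
from h import *
a=dict(np.load('/tmp/top.npz'));b=dict(np.load('/tmp/side.npz'))
A=cv2.resize(a['image'][155:255,280:400],(720,600),interpolation=cv2.INTER_CUBIC)
B=cv2.resize(b['image'][160:270,270:390],None,fx=5,fy=5,interpolation=cv2.INTER_CUBIC)
cv2.imwrite('pics/cA.png',A);cv2.imwrite('pics/cB.png',B)
```

```text
(no output)
```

View pics/cA.png

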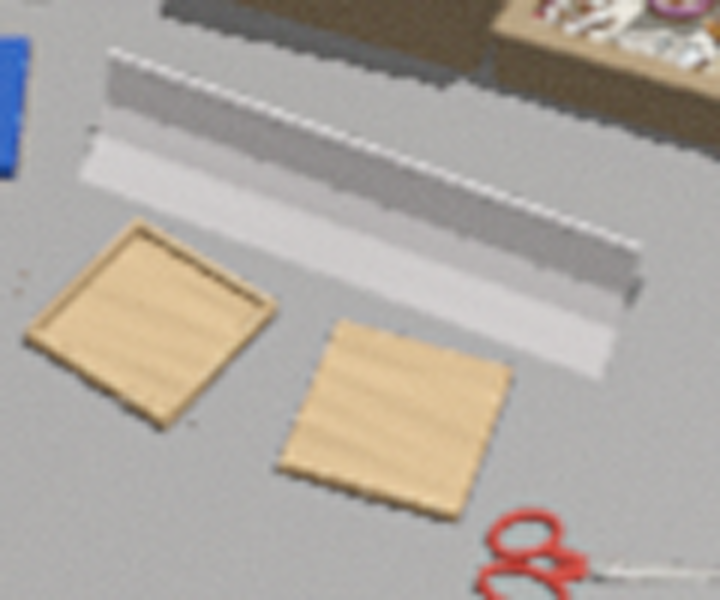

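View pics/cB.png

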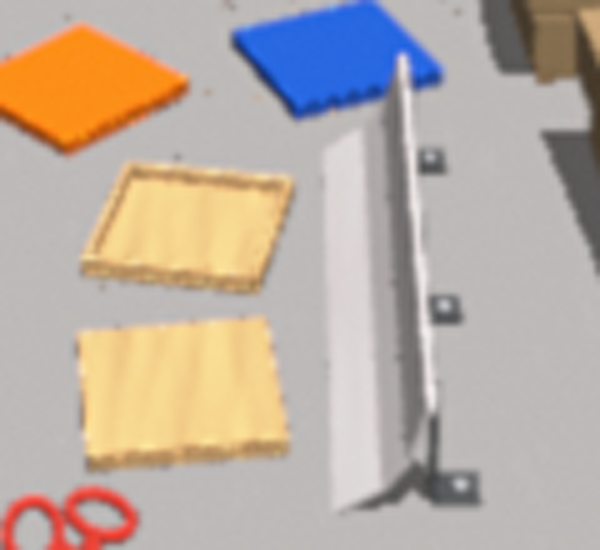

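The crops confirm it. In crop A, the right tray (corners 343,320 / 512,370 / 460,512 / 280,465) is plain, so it is tray_down. The left one shows its rim and is tray_up. The fence foot edge runs (80,180)-(602,378).

Run:
```python
from h import *
a=dict(np.load('/tmp/top.npz'));b=dict(np.load('/tmp/side.npz'))
def A(u,v,z): return np.round(world(a,(u+.5)/6-.5+280,(v+.5)/6-.5+155,z)*1000,0)
def B(u,v,z): return np.round(world(b,(u+.5)/5-.5+270,(v+.5)/5-.5+160,z)*1000,0)
for n,l,z in (('tray',[(343,320),(512,370),(460,512),(280,465)],.016),('up',[(140,220),(277,305),(165,422),(28,335)],.016),('foot',[(80,180),(602,378)],0),('top',[(110,50),(638,245)],.082)):
  print(n,[A(*p,z)[:2] for p in l])
for n,l,z in (('tray',[(268,318),(289,442),(87,458),(79,333)],.016),('up',[(293,178),(258,285),(84,265),(128,163)],.016),('foot',[(325,150),(335,510)],0),('top',[(402,55),(435,408)],.082)):
  print(n,[B(*p,z)[:2] for p in l])
```

```text
tray [array([ 536., -111.]), array([ 540., -237.]), array([ 415., -244.]), array([ 404., -116.])]
up [array([565.,  61.]), array([531., -62.]), array([407., -28.]), array([439.,  93.])]
foot [array([594., 123.]), array([ 569., -296.])]
top [array([656., 122.]), array([ 629., -295.])]
tray [array([ 541., -106.]), array([ 546., -239.]), array([ 416., -245.]), array([ 411., -112.])]
up [array([570.,  67.]), array([536., -67.]), array([414., -32.]), array([447.,  98.])]
foot [array([599., 128.]), array([ 571., -289.])]
top [array([658., 129.]), array([ 632., -293.])]
```

```bash
cat >> h.py <<'E'
from scipy.spatial.transform import Rotation as R
FO=np.array([.583,-.084,0]); nx=np.array([418,-26,0])/np.hypot(418,26); ny=np.array([26,418,0])/np.hypot(418,26)
def fw(x,y,z): return FO+x*nx+y*ny+np.array([0,0,z])
def ff(p): d=np.array(p)-FO; return np.round([d@nx*1000,d@ny*1000,d[2]*1000],1)
def rot(s): return R.from_quat(np.roll(s['ee_rot'],-1))
def go(*tgt,sgn=None,lean=0):
    s=get_state(); r=rot(s); M=r.as_matrix()
    if sgn is None: sgn=np.sign(M[:,2]@ny)
    z=sgn*ny; x=np.array([0,0,-1.]); D=np.c_[x,np.cross(z,x),z]
    e=(r.inv()*R.from_matrix(D)).as_rotvec()
    d=np.array(tgt)-s['position']
    print('clock',round(float(s['clock']),2),'fence pos',ff(s['position']),'F',np.round(s['contact_force'],1),'w',round(float(s['width']),3),'sgn',sgn)
    print('shift now-axes',np.round(M.T@d/.12,2),'shift goal-axes',np.round(D.T@d/.12,2),'turn',np.round(e/(np.pi/2),3),'mm',np.round(d*1000), 'q6',round(float(s['qpos'][5]),2))
E
python3 - <<'E'
from h import *
a=dict(np.load('/tmp/top.npz'))
for u,v in ((478,590),(530,515),(490,545)): print(np.round(world(a,u/6+280,v/6+155,.003),3))
for p in ((.411,-.179,0),(.476,-.176,0),(.534,-.065,0)): print(ff(p))
print(np.round(rot(get_state()).as_matrix(),2), fw(-.21,-.108,.1))
for s in (1,-1): go(*fw(-.21,-.108,.1),sgn=s)
E
```

```text
[ 0.367 -0.277  0.003]
[ 0.437 -0.29   0.003]
[ 0.404 -0.272  0.003]
[-165.8 -105.5    0. ]
[-101.1  -98.5    0. ]
[-50.1  15.9   0. ]
[[-0.   -0.94  0.34]
 [-0.    0.34  0.94]
 [-1.    0.   -0.  ]] [ 0.36670032 -0.17875468  0.1       ]
clock 0.1 fence pos [-426.9  599.4  230.5] F [-0.3  0.1  0.2] w 0.085 sgn 1
shift now-axes [ 1.1  -3.38 -5.15] shift goal-axes [ 1.09 -1.81 -5.89] turn [-0.18  -0.001 -0.   ] mm [ 173. -719. -131.] q6 -0.12
clock 0.1 fence pos [-426.9  599.4  230.5] F [-0.3  0.1  0.2] w 0.085 sgn -1
shift now-axes [ 1.1  -3.38 -5.15] shift goal-axes [1.09 1.81 5.89] turn [ 1.82e+00 -0.00e+00  1.00e-03] mm [ 173. -719. -131.] q6 -0.12
```

Emit:
arm_command([
  {"dp": [0, -0.2, -0.2], "angular": [-0.09, 0, 0], "gripper": 85},
  {"dp": [0, -0.3, -0.3], "angular": [-0.09, 0, 0], "gripper": 85},
  {"dp": [0, -0.3, -0.4], "angular": [0, 0, 0], "gripper": 85},
  {"dp": [0, -0.3, -0.4], "angular": [0, 0, 0], "gripper": 85},
  {"dp": [0, -0.3, -0.4], "angular": [0, 0, 0], "gripper": 85},
  {"dp": [0, -0.1, -0.5], "angular": [0, 0, 0], "gripper": 85},
  {"dp": [0, 0, -0.5], "angular": [0, 0, 0], "gripper": 85},
  {"dp": [0, 0, -0.5], "angular": [0, 0, 0], "gripper": 85},
])

```text
clock: 1.1
position: [0.3453, 0.1298, 0.2278]
ee_rot: [0.509, -0.49, 0.512, 0.488]
contact_force: [1.3, -1.3, -0.4]
width: 0.0848
```

```bash
python3 -c "
from h import *
go(*fw(-.21,-.106,.1))"
```

```text
clock 1.1 fence pos [-250.6  198.7  227.8] F [ 1.3 -1.3 -0.4] w 0.085 sgn 1.0
shift now-axes [ 1.08 -0.29 -2.54] shift goal-axes [ 1.06 -0.34 -2.54] turn [ 0.012 -0.003 -0.   ] mm [  22. -307. -128.] q6 -1.35
```

Emit:
arm_command([
  {"dp": [0, 0, -0.5], "angular": [0.012, 0, 0], "gripper": 85},
  {"dp": [0, -0.1, -0.5], "angular": [0, 0, 0], "gripper": 85},
  {"dp": [0, -0.1, -0.5], "angular": [0, 0, 0], "gripper": 85},
  {"dp": [0.2, -0.1, -0.5], "angular": [0, 0, 0], "gripper": 85},
  {"dp": [0.3, 0, -0.4], "angular": [0, 0, 0], "gripper": 85},
  {"dp": [0.3, 0, -0.1], "angular": [0, 0, 0], "gripper": 85},
  {"dp": [0.2, 0, 0], "angular": [0, 0, 0], "gripper": 85},
  {"dp": [0, 0, 0], "angular": [0, 0, 0], "gripper": 85},
])

```text
clock: 2.1
position: [0.362, -0.1823, 0.108]
ee_rot: [0.517, -0.485, 0.518, 0.479]
contact_force: [-0.7, 0.5, -0.1]
width: 0.0852
```

```bash
python3 -c "
from h import *
go(*fw(-.20,-.106,.004))
shot('wrist','w1.png')"
```

```text
clock 2.1 fence pos [-214.4 -111.8  108. ] F [-0.7  0.5 -0.1] w 0.085 sgn 1.0
shift now-axes [ 0.87 -0.11  0.05] shift goal-axes [ 0.87 -0.12  0.05] turn [-0.006 -0.004  0.004] mm [  15.    5. -104.] q6 -2.13
```

View pics/w1.png

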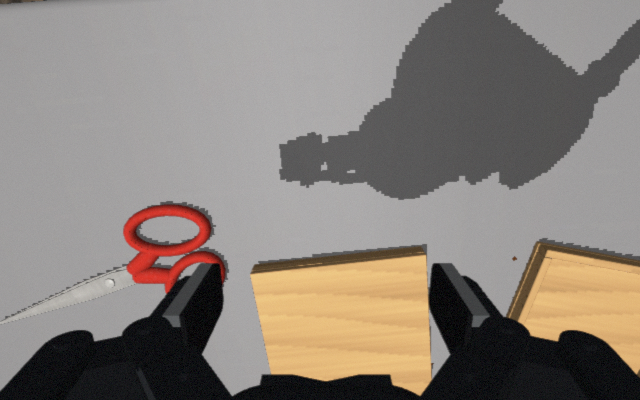

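Seen from above, image up is towards the robot. The tray's near edge runs from (252,268) to (426,247), the scissor handle's edge is at about (225,265), and tray_up's corner is at (540,242).

Run:
```python
from h import *
r=dict(np.load('/tmp/wrist.npz')); s=get_state()
T=np.eye(4);T[:3,:3]=rot(s).as_matrix();T[:3,3]=s['position']
r['view']=np.linalg.inv(T@r['mount'])
for u,v,z in ((252,265,.016),(426,247,.016),(225,265,.005),(212,250,.005),(205,290,.005),(540,242,.016)):
  p=world(r,u,v,z);print((u,v),np.round(p,3),ff(p))
```

```text
(252, 265) [ 0.407 -0.241  0.016] [-165.4 -167.9   16. ]
(426, 247) [ 0.402 -0.114  0.016] [-179.2  -41.7   16. ]
(225, 265) [ 0.412 -0.265  0.005] [-159.7 -191.3    5. ]
(212, 250) [ 0.399 -0.273  0.005] [-172.4 -200.     5. ]
(205, 290) [ 0.432 -0.284  0.005] [-137.8 -209.2    5. ]
(540, 242) [ 0.403 -0.034  0.016] [-182.7   39.1   16. ]
```

Emit:
arm_command([
  {"dp": [0.2, 0, 0.05], "angular": [0, 0, 0], "gripper": 85},
  {"dp": [0.2, 0, 0], "angular": [0, 0, 0], "gripper": 85},
  {"dp": [0.2, 0, 0], "angular": [0, 0, 0], "gripper": 85},
  {"dp": [0.15, 0, 0], "angular": [0, 0, 0], "gripper": 85},
  {"dp": [0.08, 0, 0], "angular": [0, 0, 0], "gripper": 85},
  {"dp": [0, 0, 0], "angular": [0, 0, 0], "gripper": 85},
  {"dp": [0, 0, 0], "angular": [0, 0, 0], "gripper": 85},
  {"dp": [0, 0, 0], "angular": [0, 0, 0], "gripper": 85},
])

```text
clock: 3.15
position: [0.3732, -0.1808, 0.0158]
ee_rot: [0.518, -0.495, 0.514, 0.472]
contact_force: [0.2, -0.2, 0.2]
width: 0.0851
```

Run:
```python
from h import *
go(*fw(-.20,-.106,.004))
r=shot('side','s2.png')
cv2.imwrite('pics/s2c.png',cv2.resize(r['image'][190:290,240:360],(720,600),interpolation=cv2.INTER_CUBIC))
s=get_state()
for w in (.0425,.057):
  for sg in (1,-1):
   for z in (0,-.013):
    p=rot(s).apply([z,0,sg*w])+s['position']; c=r['view']@np.r_[p,1]; K=r['mtx']
    u=K[0,0]*c[0]/-c[2]+K[0,2]; v=-K[1,1]*c[1]/-c[2]+K[1,2]
    print(w,sg,z,'crop px',np.round([(u-240)*6,(v-190)*6]))
```

```text
clock 3.15 fence pos [-203.4 -109.7   15.8] F [ 0.2 -0.2  0.2] w 0.085 sgn 1.0
shift now-axes [ 0.1  -0.03  0.03] shift goal-axes [ 0.1  -0.03  0.03] turn [-0.002 -0.012  0.017] mm [  4.   3. -12.] q6 -2.12
0.0425 1 0 crop px [211. 250.]
0.0425 1 -0.013 crop px [208. 231.]
0.0425 -1 0 crop px [197. 345.]
0.0425 -1 -0.013 crop px [194. 326.]
0.057 1 0 crop px [213. 234.]
0.057 1 -0.013 crop px [211. 216.]
0.057 -1 0 crop px [194. 362.]
0.057 -1 -0.013 crop px [192. 343.]
```

View pics/s2c.png

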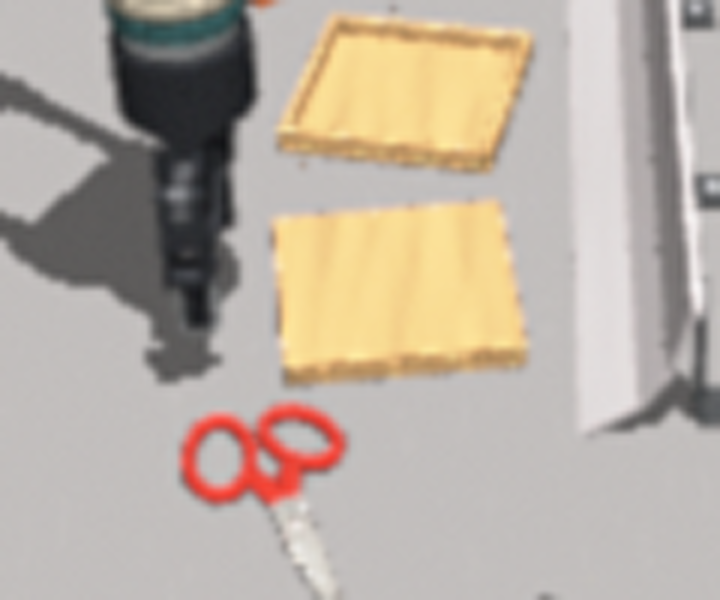

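The finger tips appear at (200,326) in the crop, which matches pads 13 mm behind the TCP when open. I need TCP z ≈ −8 mm, approached gently.

Emit:
arm_command([
  {"dp": [0.08, 0, 0.03], "angular": [0, -0.012, 0.017], "gripper": 85},
  {"dp": [0.05, 0, 0], "angular": [0, 0, 0], "gripper": 85},
  {"dp": [0.03, 0, 0], "angular": [0, 0, 0], "gripper": 85},
  {"dp": [0, 0, 0], "angular": [0, 0, 0], "gripper": 85},
  {"dp": [0, 0, 0], "angular": [0, 0, 0], "gripper": 85},
  {"dp": [0, 0, 0], "angular": [0, 0, 0], "gripper": 85},
  {"dp": [0, 0, 0], "angular": [0, 0, 0], "gripper": 85},
  {"dp": [0, 0, 0], "angular": [0, 0, 0], "gripper": 85},
])

```text
clock: 4.2
position: [0.3739, -0.1775, -0.0046]
ee_rot: [0.516, -0.483, 0.516, 0.484]
contact_force: [-0.4, 0.2, -0.6]
width: 0.0852
```

Run:
```python
from h import *
go(*fw(-.12,-.106,-.008))
```

```text
clock 4.2 fence pos [-202.9 -106.3   -4.6] F [-0.4  0.2 -0.6] w 0.085 sgn 1.0
shift now-axes [ 0.03 -0.69  0.  ] shift goal-axes [ 0.03 -0.69  0.  ] turn [-0.002  0.001 -0.001] mm [83. -5. -3.] q6 -2.12
```

Emit:
arm_command([
  {"dp": [0.025, -0.05, 0], "angular": [0, 0, 0], "gripper": 85},
  {"dp": [0, -0.08, 0], "angular": [0, 0, 0], "gripper": 85},
  {"dp": [0, -0.08, 0], "angular": [0, 0, 0], "gripper": 85},
  {"dp": [0, -0.08, 0], "angular": [0, 0, 0], "gripper": 85},
  {"dp": [0, -0.08, 0], "angular": [0, 0, 0], "gripper": 85},
  {"dp": [0, -0.08, 0], "angular": [0, 0, 0], "gripper": 85},
  {"dp": [0, 0, 0], "angular": [0, 0, 0], "gripper": 85},
  {"dp": [0, 0, 0], "angular": [0, 0, 0], "gripper": 85},
])

```text
clock: 5.2
position: [0.4322, -0.1811, -0.0081]
ee_rot: [0.516, -0.483, 0.516, 0.484]
contact_force: [-0.7, 0.2, -0.3]
width: 0.085
```

Run:
```python
from h import *
go(*fw(-.024,-.106,-.008))
r=shot('side','s3.png')
cv2.imwrite('pics/s3c.png',cv2.resize(r['image'][160:280,250:394],(720,600),interpolation=cv2.INTER_CUBIC))
```

```text
clock 5.2 fence pos [-144.5 -106.3   -8.1] F [-0.7  0.2 -0.3] w 0.085 sgn 1.0
shift now-axes [-0.   -1.    0.01] shift goal-axes [-0. -1.  0.] turn [-0.002  0.001 -0.001] mm [120.  -7.   0.] q6 -2.05
```

View pics/s3c.png

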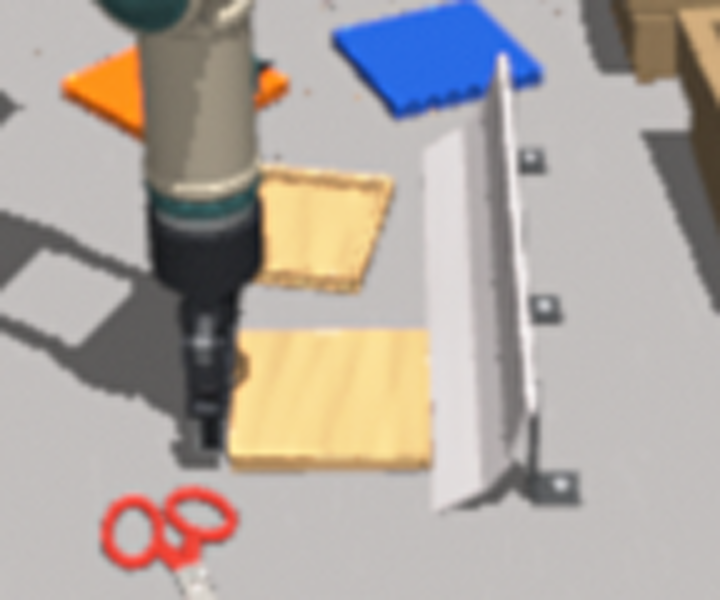

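The tray is squared up, its far edge is at the fence foot, and tray_up is untouched. Next I ride it up.

Emit:
arm_command([
  {"dp": [0, -0.08, 0], "angular": [0, 0, 0], "gripper": 85},
  {"dp": [0, -0.08, 0], "angular": [0, 0, 0], "gripper": 85},
  {"dp": [0, -0.08, 0], "angular": [0, 0, 0], "gripper": 85},
  {"dp": [0, -0.08, 0], "angular": [0, 0, 0], "gripper": 85},
  {"dp": [0, -0.08, 0], "angular": [0, 0, 0], "gripper": 85},
  {"dp": [0, -0.08, 0], "angular": [0, 0, 0], "gripper": 85},
  {"dp": [0, -0.08, 0], "angular": [0, 0, 0], "gripper": 85},
  {"dp": [0, -0.08, 0], "angular": [0, 0, 0], "gripper": 85},
])

```text
clock: 6.25
position: [0.5109, -0.1852, -0.0096]
ee_rot: [0.515, -0.481, 0.517, 0.486]
contact_force: [-1.5, 0.3, -0.8]
width: 0.0851
```

Run:
```python
from h import *
go(*fw(-.024,-.106,-.008))
```

```text
clock 6.25 fence pos [ -65.7 -105.5   -9.6] F [-1.5  0.3 -0.8] w 0.085 sgn 1.0
shift now-axes [-0.02 -0.35 -0.  ] shift goal-axes [-0.01 -0.35 -0.  ] turn [-0.002  0.002 -0.005] mm [42. -3.  2.] q6 -1.98
```

Emit:
arm_command([
  {"dp": [-0.01, -0.07, 0], "angular": [0, 0, 0], "gripper": 85},
  {"dp": [0, -0.07, 0], "angular": [0, 0, 0], "gripper": 85},
  {"dp": [0, -0.06, 0], "angular": [0, 0, 0], "gripper": 85},
  {"dp": [0, -0.06, 0], "angular": [0, 0, 0], "gripper": 85},
  {"dp": [0, -0.04, 0], "angular": [0, 0, 0], "gripper": 85},
  {"dp": [0, -0.02, 0], "angular": [0, 0, 0], "gripper": 85},
  {"dp": [0, 0, 0], "angular": [0, 0, 0], "gripper": 85},
  {"dp": [0, 0, 0], "angular": [0, 0, 0], "gripper": 85},
])

```text
clock: 7.25
position: [0.5496, -0.1882, -0.0079]
ee_rot: [0.513, -0.48, 0.518, 0.488]
contact_force: [-1.0, -0.6, 0.5]
width: 0.085
```

Run:
```python
from h import *
go(*fw(-.024,-.106,-.008))
r=shot('side','s4.png')
cv2.imwrite('pics/s4c.png',cv2.resize(r['image'][160:280,250:394],(720,600),interpolation=cv2.INTER_CUBIC))
```

```text
clock 7.25 fence pos [ -26.9 -106.1   -7.9] F [-1.  -0.6  0.5] w 0.085 sgn 1.0
shift now-axes [ 0.   -0.02  0.  ] shift goal-axes [ 0.   -0.02  0.  ] turn [-0.001  0.002 -0.008] mm [ 3. -0. -0.] q6 -1.95
```

View pics/s4c.png

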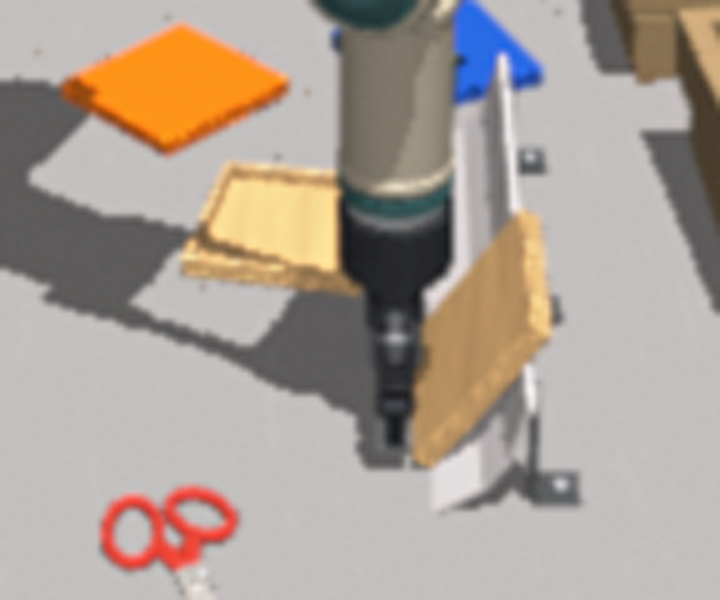

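The tray leans on the fence at about 55° (tray in the crop from (415,465) up to (545,330)), and tray_up is unmoved. I'll push a few mm more, back off, and check the clearance behind the fence from stored depth.

Emit:
arm_command([
  {"dp": [0, -0.03, 0], "angular": [0, 0, 0], "gripper": 85},
  {"dp": [0, -0.02, 0], "angular": [0, 0, 0], "gripper": 85},
  {"dp": [0, 0, 0], "angular": [0, 0, 0], "gripper": 85},
  {"dp": [0, 0, 0], "angular": [0, 0, 0], "gripper": 85},
  {"dp": [0, 0.1, 0], "angular": [0, 0, 0], "gripper": 85},
  {"dp": [0, 0.2, 0], "angular": [0, 0, 0], "gripper": 85},
  {"dp": [-0.1, 0.2, 0], "angular": [0, 0, 0], "gripper": 85},
  {"dp": [-0.3, 0, 0], "angular": [0, 0, 0], "gripper": 85},
])

```text
clock: 8.3
position: [0.4888, -0.1834, 0.0398]
ee_rot: [0.511, -0.476, 0.52, 0.492]
contact_force: [1.2, -0.4, 0.0]
width: 0.0851
```

Run:
```python
from h import *
go(*fw(.104,-.106,.16))
a=dict(np.load('/tmp/top.npz'))
for u,v in ((365,163),(390,172),(415,178),(345,155),(420,157),(372,145)): print((u,v),ff(world(a,u,v)))
```

```text
clock 8.3 fence pos [ -87.8 -105.    39.8] F [ 1.2 -0.4  0. ] w 0.085 sgn 1.0
shift now-axes [-1.04 -1.57 -0.  ] shift goal-axes [-1.   -1.6  -0.01] turn [-0.     0.004 -0.016] mm [191. -13. 120.] q6 -1.99
(365, 163) [220.8 -45.6  42.4]
(390, 172) [ 226.6 -165.2   34.3]
(415, 178) [ 271.3 -272.1   -0.6]
(345, 155) [210.9  49.7  60.6]
(420, 157) [ 354.4 -258.9   51.3]
(372, 145) [319.1 -37.3  62.8]
```

Emit:
arm_command([
  {"dp": [-0.4, 0, 0], "angular": [0, 0, -0.016], "gripper": 85},
  {"dp": [-0.4, 0, 0], "angular": [0, 0, 0], "gripper": 85},
  {"dp": [-0.3, -0.1, 0], "angular": [0, 0, 0], "gripper": 85},
  {"dp": [-0.1, -0.3, 0], "angular": [0, 0, 0], "gripper": 85},
  {"dp": [0, -0.3, 0], "angular": [0, 0, 0], "gripper": 85},
  {"dp": [0, -0.4, 0], "angular": [0, 0, 0], "gripper": 85},
  {"dp": [0, -0.3, 0], "angular": [0, 0, 0], "gripper": 85},
  {"dp": [0, -0.2, 0], "angular": [0, 0, 0], "gripper": 85},
])

```text
clock: 9.3
position: [0.6875, -0.1971, 0.1963]
ee_rot: [0.521, -0.489, 0.51, 0.479]
contact_force: [-0.7, -0.4, -0.4]
width: 0.0851
```

Run:
```python
from h import *
go(*fw(.104,-.106,.079))
r=shot('side','s5.png')
cv2.imwrite('pics/s5c.png',cv2.resize(r['image'][160:280,270:414],(720,600),interpolation=cv2.INTER_CUBIC))
```

```text
clock 9.3 fence pos [ 111.3 -106.4  196.3] F [-0.7 -0.4 -0.4] w 0.085 sgn 1.0
shift now-axes [0.98 0.08 0.  ] shift goal-axes [0.98 0.06 0.  ] turn [-0.001  0.001  0.013] mm [  -7.    1. -117.] q6 -1.89
```

View pics/s5c.png

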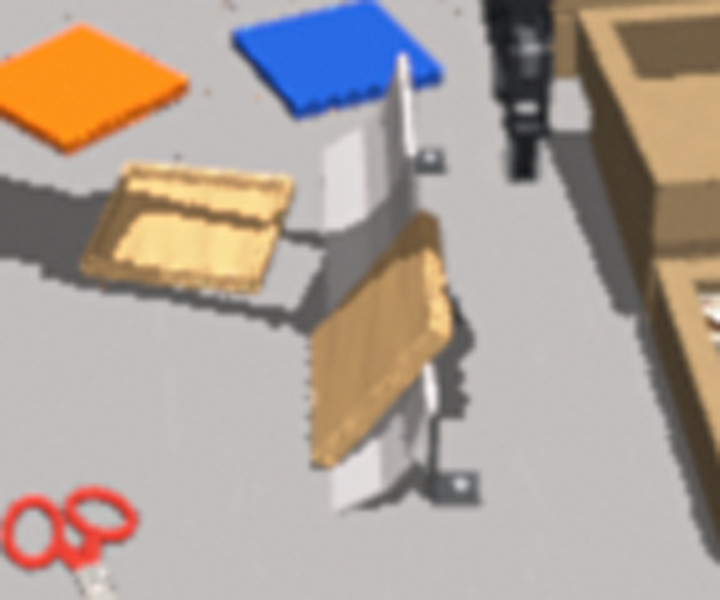

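The tray stays leaning, lower edge at (315,465) by the fence foot and upper corner at (450,310). The fingers are well behind it, so I descend.

Emit:
arm_command([
  {"dp": [0.2, 0, 0], "angular": [0, 0, 0.013], "gripper": 85},
  {"dp": [0.25, 0, 0], "angular": [0, 0, 0], "gripper": 85},
  {"dp": [0.2, 0, 0], "angular": [0, 0, 0], "gripper": 85},
  {"dp": [0.15, 0, 0], "angular": [0, 0, 0], "gripper": 85},
  {"dp": [0.08, 0, 0], "angular": [0, 0, 0], "gripper": 85},
  {"dp": [0.04, 0, 0], "angular": [0, 0, 0], "gripper": 85},
  {"dp": [0, 0, 0], "angular": [0, 0, 0], "gripper": 85},
  {"dp": [0, 0, 0], "angular": [0, 0, 0], "gripper": 85},
])

```text
clock: 10.35
position: [0.6846, -0.1957, 0.0747]
ee_rot: [0.515, -0.481, 0.516, 0.486]
contact_force: [-0.0, -0.7, -0.6]
width: 0.085
```

Run:
```python
from h import *
go(*fw(.02,-.106,.079))
```

```text
clock 10.35 fence pos [ 108.4 -105.1   74.7] F [-0.  -0.7 -0.6] w 0.085 sgn 1.0
shift now-axes [-0.03  0.74 -0.01] shift goal-axes [-0.04  0.74 -0.01] turn [-0.001  0.003 -0.004] mm [-88.   5.   4.] q6 -1.88
```

Emit:
arm_command([
  {"dp": [-0.04, 0.06, 0], "angular": [0, 0, 0], "gripper": 85},
  {"dp": [0, 0.08, 0], "angular": [0, 0, 0], "gripper": 85},
  {"dp": [0, 0.08, 0], "angular": [0, 0, 0], "gripper": 85},
  {"dp": [0, 0.08, 0], "angular": [0, 0, 0], "gripper": 85},
  {"dp": [-0.01, 0.08, 0], "angular": [0, 0, 0], "gripper": 85},
  {"dp": [-0.01, 0.08, 0], "angular": [0, 0, 0], "gripper": 85},
  {"dp": [0, 0, 0], "angular": [0, 0, 0], "gripper": 85},
  {"dp": [0, 0, 0], "angular": [0, 0, 0], "gripper": 85},
])

```text
clock: 11.35
position: [0.6261, -0.1923, 0.0852]
ee_rot: [0.516, -0.482, 0.516, 0.485]
contact_force: [0.1, 0.9, 0.6]
width: 0.0848
```

Run:
```python
from h import *
go(*fw(.0,-.106,.084))
r=shot('side','s6.png')
cv2.imwrite('pics/s6c.png',cv2.resize(r['image'][160:280,270:414],(720,600),interpolation=cv2.INTER_CUBIC))
```

```text
clock 11.35 fence pos [  49.7 -105.4   85.2] F [0.1 0.9 0.6] w 0.085 sgn 1.0
shift now-axes [ 0.01  0.41 -0.01] shift goal-axes [ 0.01  0.41 -0.  ] turn [-0.001  0.002 -0.002] mm [-50.   3.  -1.] q6 -1.91
```

View pics/s6c.png

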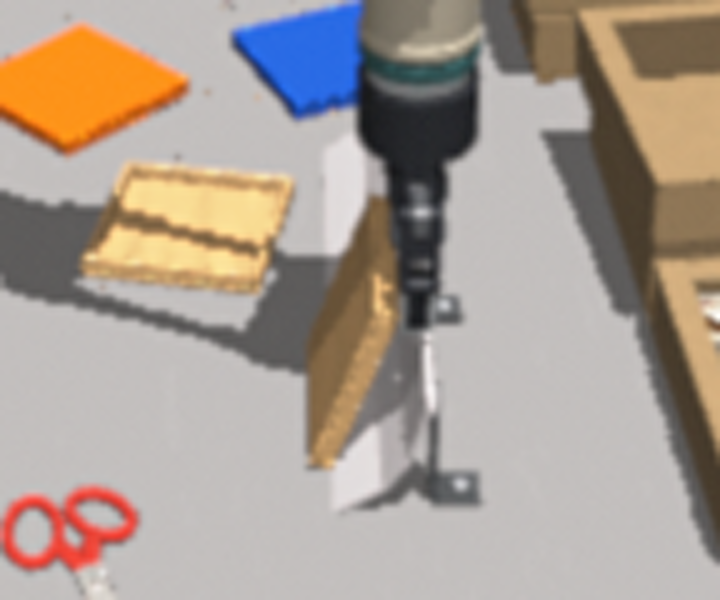

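The hook holds. The tray is now steeper (foot at (315,465), top at (390,280)) and its foot hasn't moved. I keep pulling past upright.

Emit:
arm_command([
  {"dp": [0, 0.08, 0], "angular": [0, 0, 0], "gripper": 85},
  {"dp": [0, 0.08, 0], "angular": [0, 0, 0], "gripper": 85},
  {"dp": [0, 0.08, 0], "angular": [0, 0, 0], "gripper": 85},
  {"dp": [0, 0.08, 0], "angular": [0, 0, 0], "gripper": 85},
  {"dp": [0, 0.08, 0], "angular": [0, 0, 0], "gripper": 85},
  {"dp": [0, 0.08, 0], "angular": [0, 0, 0], "gripper": 85},
  {"dp": [0, 0.05, 0], "angular": [0, 0, 0], "gripper": 85},
  {"dp": [0, 0, 0], "angular": [0, 0, 0], "gripper": 85},
])

```text
clock: 12.4
position: [0.5575, -0.1878, 0.0851]
ee_rot: [0.515, -0.482, 0.516, 0.486]
contact_force: [-0.0, -0.0, 0.0]
width: 0.0848
```

Run:
```python
from h import *
go(*fw(-.02,-.106,.2))
r=shot('side','s7.png')
cv2.imwrite('pics/s7c.png',cv2.resize(r['image'][160:280,250:394],(720,600),interpolation=cv2.INTER_CUBIC))
```

```text
clock 12.4 fence pos [ -19.  -105.2   85.1] F [-0. -0.  0.] w 0.085 sgn 1.0
shift now-axes [-0.96  0.01 -0.  ] shift goal-axes [-0.96  0.01 -0.01] turn [-0.001  0.002 -0.003] mm [ -1.  -1. 115.] q6 -1.95
```

View pics/s7c.png

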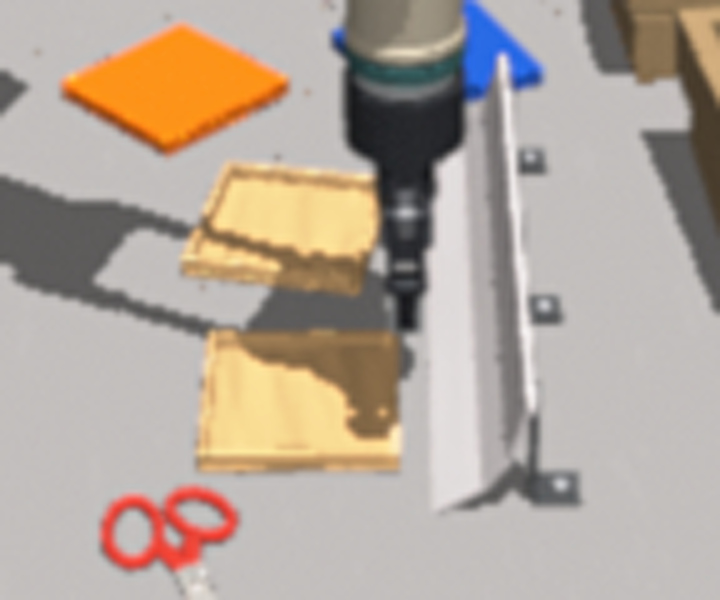

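The tray lies flat with its rim up, at (200–400, 330–470) in front of the fence. tray_up and the scissors are unmoved. I lift clear and do a last check.

Emit:
arm_command([
  {"dp": [-0.3, 0, 0], "angular": [0, 0, 0], "gripper": 85},
  {"dp": [-0.4, 0, 0], "angular": [0, 0, 0], "gripper": 85},
  {"dp": [-0.4, 0, 0], "angular": [0, 0, 0], "gripper": 85},
  {"dp": [-0.2, 0, 0], "angular": [0, 0, 0], "gripper": 85},
  {"dp": [0, 0, 0], "angular": [0, 0, 0], "gripper": 85},
  {"dp": [0, 0, 0], "angular": [0, 0, 0], "gripper": 85},
  {"dp": [0, 0, 0], "angular": [0, 0, 0], "gripper": 85},
  {"dp": [0, 0, 0], "angular": [0, 0, 0], "gripper": 85},
])

```text
clock: 13.45
position: [0.5591, -0.188, 0.241]
ee_rot: [0.515, -0.48, 0.516, 0.487]
contact_force: [-0.4, -0.9, -0.9]
width: 0.0852
```

Run:
```python
from h import *
go(*fw(-.02,-.106,.2))
r=shot('side','s8.png')
cv2.imwrite('pics/s8c.png',cv2.resize(r['image'][140:320,240:400],(533,600),interpolation=cv2.INTER_CUBIC))
for u,v in ((300,235),(310,245),(320,245),(300,248),(300,205)): print(ff(world(r,u,v)))
```

```text
clock 13.45 fence pos [ -17.4 -105.2  241. ] F [-0.4 -0.9 -0.9] w 0.085 sgn 1.0
shift now-axes [ 0.34  0.02 -0.01] shift goal-axes [ 0.34  0.02 -0.01] turn [-0.001  0.003 -0.005] mm [ -3.  -1. -41.] q6 -1.95
[-119.4  -72.2    3.3]
[ -84.1 -130.2    7. ]
[ -51.4 -130.     6.4]
[-116.3 -145.3    7.4]
[-126.2  100.9    6.9]
```

View pics/s8c.png

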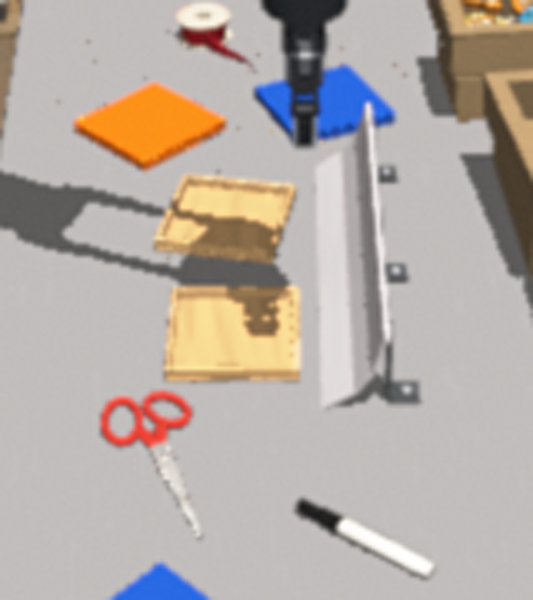

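Both trays lie open side up (tray_down at (233,333), inner floor about 5 mm above the bench). Spool, pen and tray_up are in place, and the arm is clear.

```bash
python3 -c "
from rig import *
print(sign_off())"
```

```text
the job is handed in; nothing more can be done
None
```

I turned the upside-down tray right way up against the fence and handed the job in at about 13.5 s of the 42 s; the hand-in gives no verdict.

- **How it was done:** I pushed the tray squarely with the open fingers until it rode up and leaned on the fence. It stayed leaning by itself at about 55° by eye. I then hooked its upper edge from behind and pulled it past upright, and it fell flat.
- **Tray:** the final picture shows it flat in front of the fence with its rim up. Depth readings put its inner floor about 3–7 mm above the bench, where 5 mm is expected. It lies entirely on the robot's side of the foot edge, its centre some 80 mm in front.
- **Everything else:** tray_up, spool and pen look unmoved in the picture. I judged that by eye and did not measure it. The tool ended about 0.24 m up with under 1.5 N on it, which is sensor noise.
- **Disagreements:** the side, top and wrist cameras differed by about 5–8 mm, which was within the margins I had allowed. With the fingers open, their tips were about 13 mm above the tool point, so I pushed with the tool point at about −8 mm.

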